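# Reset the punch through its push-latch cover

### The arm

A 6-joint arm with a two-finger parallel gripper is mounted at the origin on the work surface. World frame = base frame: x ahead of the robot, y to its left, z up, the work surface at z = 0. Lengths are in m, angles in degrees, forces in N, time in s.
With the tool pointing down it reaches from about 0.375 to 0.975 m from the base axis. Payload 3.8 kg.
Tool frame: the origin (TCP) lies at the very end of the fingers, on their centre line; the grasp point (between the pads) lies 19 mm behind it (arm.pinch_z is the distance from the TCP to the grasp point, in m); y points along the fingers, z is the direction in which the jaws open and shut, and the axes are right-handed (so a half turn about y gives the same grasp; the last joint's range is limited). The gripper opens to 85 mm and grips with 20 to 120 N. Pads are 22 mm wide; open, the fingers measure 114 mm over their backs; the gripper's body (76 mm by 85 mm) begins 54 mm behind the grasp point. The pads swing forward as they close: fully open they stand 13 mm farther back than shut.
Start: joints at [-67.088, 15.12, 91.902, -0, 72.978, -2.114], TCP at [0.286, -0.612, 0.198] pointing down, gripper open.
Joint ranges: [-150.88, 150.88], [-54.13, 125.18], [17.81, 147.31], [-75.09, 255.09], [0, 152.58], [-146.25, 146.25]. Speed limits (degrees/s): [147.25, 147.25, 180, 180, 180, 180].

### API

Orientations are given as a 3x3 rotation matrix whose columns are the frame's x, y, z axes.
In Python, from rig import arm gives the robot as it stands.
- The arm moves only by the tool play_rows, never from a script. Its argument "deltas" is a list of rows, each a list of 7 numbers: the opening, from -1 (shut) to 1 (fully open), then the shift along the world's x, y, z in mm, then the turn, a rotation vector about the world's x, y, z in degrees. A call has 1 to 12 rows; each row is the pose to reach, as a shift and turn from the pose commanded when the call began; what a row does not reach only later rows make up. A row lasts 1/10 s, in which the tool goes at most 50 mm and 8.59 degrees, less where a joint would pass 70% of its speed; a pose out of reach is approached as far as the arm can. A call with a gripper value outside its range is refused whole. The fingers move at their own pace and stop on an object; the grip force is fixed at half the most. Time passes only in rows, so rows that repeat a pose let the fingers close. It gives the time, the measured TCP pose, the force and the opening at its end, in the units of the state.
- arm.observe(): the state, without advancing time (a new reading comes with each control period).
- arm.get_image(name): name is "side" or "top"; returns a dict with "color" (400x640x3 uint8, red, green, blue), "fx", "fy", "cx", "cy" (pixels), "distortion" ([k1, k2, p1, p2, k3] as OpenCV has them; the pictures are not rectified), "cam_to_world" (4x4, takes a point from camera to world coordinates). Camera axes: x right, y down, z forward; pixel columns grow to the right and rows downward; lengths in m; the calibration is good to about 2 mm. A picture is of the moment at which its call begins. There is no depth.
- arm.hand_in(): hands the job in, once; it reports no verdict.
The state is a dict: "time": time; "joints": joint angles; "joint_vel": joint speeds; "effort": joint torques, N m; "position": TCP position; "ee_rot": TCP orientation; "contact_force": force on the tool from outside, world axes, zero at the start; "torque": the same for the moment, N m; "width": opening from 0.0 (shut) to 1.0 (fully open).
Only numpy, scipy, OpenCV 4.12 (cv2) and the standard library are available. Lean on these libraries where they do the work, as an engineer would, in place of code of your own. Each camera call takes 0.05 s, during which the arm holds its last target. There are 200 camera calls.

### The job

The control box on the assembly table has a push-latch cover on top. Press the cover in near its free edge and let go so that it pops fully open, press the square key underneath fully down for a moment, then push the cover shut until it latches flush again. Only press and push with the fingertips: do not lift the cover or bend it back beyond where its spring leaves it, do not press the round key, and leave everything else on the table where it stands.

Things in the scene. Friction and masses are not known exactly. Their poses are not given: they have to be found in the camera images.
- box: Fixed grey control box, 180 (its x) x 200 (y) x 80 mm high; origin: centre of its underside; x points away from the robot (turned up to 0.5 rad), z up. Its top is a well 132 x 151 mm, 50 mm deep, under the cover; walls 20 (near), 28 (far), 24 mm (sides). On its floor stand two keys side by side. A tab on the cover's free edge enters a slot in the far wall, which holds the latch.
- cover (a joint): Cover angle (rad): 0 latched, positive open. Hinged at the near edge; the far, free edge swings up towards the robot. Push-push latch: pressed to its stop (-0.07 rad, 7 mm at cover_press; about 4 N, a brief bump of up to 15 N half-way; 20 N is safe) and let go, it springs open to about 1.4 rad in 1 s once clear; pushed to the stop again and let go, it catches at 0. Less than 0.06 rad: no change.
- cover_press (a point): Place to press the cover (a flat grey plate 126 (x) x 146 x 6 mm): a ring mark on the middle of its outer (upper) face, 100 mm from the hinge, 28 mm from the free edge; moves with the cover. By force the cover would bend back to 1.9 rad, but it must not be lifted.
- cover_hinge (a point): Middle of the cover's hinge, at the height of the box top; axes as the box (the hinge lies along its y; the cover when shut extends along +x). Fixed to the box.
- square_key (a joint): Travel of the square key (m): 0 up, 0.006 fully down; springs back; about 4 N takes it down.
- square_key_top (a point): Centre of the top of the square key, a white cap 26 x 26 mm on a square metal base 36 mm wide; the top is 28 mm below the box top and moves with the key. It is 98 mm from the hinge and 32 mm to the left or right of the middle (the two keys change places).
- round_key (a joint): Travel of the round key (m): 0 up, 0.006 fully down; must be left alone.
- round_key_top (a point): Centre of the top of the round key, a white cap of 26 mm diameter on a round metal base 36 mm across, same height as the square key, 64 mm from it along the box's y.
- mug: Bystander: white mug, 76 mm across and 90 mm high, standing to one side of the control box; loose, to be left alone; origin at its underside.
- tape: Bystander: flat cardboard ring, 90 mm across and 24 mm high, lying beside the control box; loose, to be left alone; origin at its underside.
- driver: Bystander: screwdriver with a black handle lying behind the control box; loose, to be left alone; origin at its underside.
- frame_near: Bystander: black curved visor frame (half ring, 150 mm across, 10 mm high) lying at the robot's right; loose, to be left alone; origin at its underside.
- frame_clear: Bystander: white curved visor frame (half ring, 150 mm across, 10 mm high) lying at the robot's left; loose, to be left alone; origin at its underside.
- spray: Bystander: white bottle, 60 mm across and 130 mm high, at the robot's right; loose, to be left alone; origin at its underside.
- snaps: Bystander: short closed jar, 64 mm across and 55 mm high, at the robot's left; loose, to be left alone; origin at its underside.

How it is judged (in metres and radians):
On the way, in this order (a step that is already met when the one before it is completed fails the run):
1. the cover has popped open (beyond 1.1 rad) (value of joint cover above 1.1 rad), for 0.2 s.
2. the square key is pressed down (more than 4.5 of its 6 mm) with the cover open (value of joint square_key above 0.0045 m and value of joint cover above 0.5 rad), for 0.1 s.
3. the cover is pushed shut, flush or deeper (value of joint cover below 0.03 rad), for 0.1 s.
At the end, for the whole second after the job is handed in: The cover is latched flush (within 0.03 rad) and at rest, both keys are up (within 1.5 mm), and every bystander is within 20 mm of where it stood (value of joint cover between -0.03 and 0.03 rad and velocity of joint cover between -0.1 and 0.1 rad/s and value of joint each of square_key, round_key below 0.0015 m and distance of each of mug, tape, driver, frame_near, frame_clear, spray, snaps from where it was at the start of the episode below 0.02 m); the robot touches nothing.
It fails at once if the cover is lifted or bent back beyond 1.6 rad (its spring leaves it at about 1.4 rad) (value of joint cover above 1.6 rad).
It fails at once if the round key is pressed (more than 3 mm) (value of joint round_key above 0.003 m).
It fails at once if a bystander is lifted or moved more than 20 mm (distance of any of mug, tape, driver, frame_near, frame_clear, spray, snaps from where it was at the start of the episode above 0.02 m).
It also fails if it takes over 67 s, if anything falls off the work surface, if the arm or the gripper's body presses on something with over 40 N, if the wrist force passes 120 N, or if a joint passes its speed limit or range.

## Working session

There is one attempt and no reset: what is moved stays moved. The work goes in short steps, Python scripts to look and compute and a tool call to move; the robot and the scene stay as the last step left them, time stands still between calls to the robot, and variables do not carry over. Pictures are saved under pics/ and viewed, about 8 in all and at most 12, crops included, and the job is handed in when it is done.

Besides the shell and the picture viewer there is one more tool, called as name(argument=value, ...), one argument or row to a line, values as JSON. play_rows: Moves the arm, as the interface text tells. Its arguments: {"type":"object","properties":{"deltas":{"type":"array","items":{"type":"array","items":{"type":"number"}}}},"required":["deltas"]}

```bash
ls; mkdir -p pics; cat > h.py <<'E'
import numpy as np, cv2
from rig import arm
def snap(n,f=None):
    im=arm.get_image(n)
    if f: cv2.imwrite('pics/'+f,im['color'][:,:,::-1])
    K=np.array([[im['fx'],0,im['cx']],[0,im['fy'],im['cy']],[0,0,1.]])
    return im,K,np.array(im['distortion'],float),np.array(im['cam_to_world'])
def cast(c,px,z):
    im,K,D,T=c
    p=cv2.undistortPoints(np.array(px,float).reshape(-1,1,2),K,D).reshape(-1,2)
    d=np.c_[p,np.ones(len(p))]@T[:3,:3].T; o=T[:3,3]
    return o+d*((z-o[2])/d[:,2])[:,None]
def proj(c,P):
    im,K,D,T=c; W=np.linalg.inv(T)
    return cv2.projectPoints(np.array(P,float).reshape(-1,1,3),cv2.Rodrigues(W[:3,:3])[0],W[:3,3],K,D)[0].reshape(-1,2)
E
python3 - <<'E'
from h import *
for n in('top','side'):
    c=snap(n,n+'0.png'); print(n,c[3].round(3).tolist(),c[1][0,0])
s=arm.observe();print(s['time'],s['position'],s['ee_rot'],s['width'])
E
```

```text
pics
top [[-0.024, -0.995, 0.096, 0.396], [-1.0, 0.023, -0.01, -0.01], [0.008, -0.096, -0.995, 1.441], [0.0, 0.0, 0.0, 1.0]] 439.15504469092787
side [[-0.941, -0.189, 0.282, 0.101], [-0.339, 0.56, -0.756, 1.217], [-0.015, -0.807, -0.591, 1.053], [0.0, 0.0, 0.0, 1.0]] 465.22994348457763
0.1 [ 0.28525886 -0.61093645  0.19697983] [[-9.06114244e-01 -7.89263058e-04  4.23032333e-01]
 [-4.23033060e-01  1.90372730e-03 -9.06112248e-01]
 [-9.01772782e-05 -9.99997876e-01 -2.05887879e-03]] 1.002272883514207
```

View pics/top0.png

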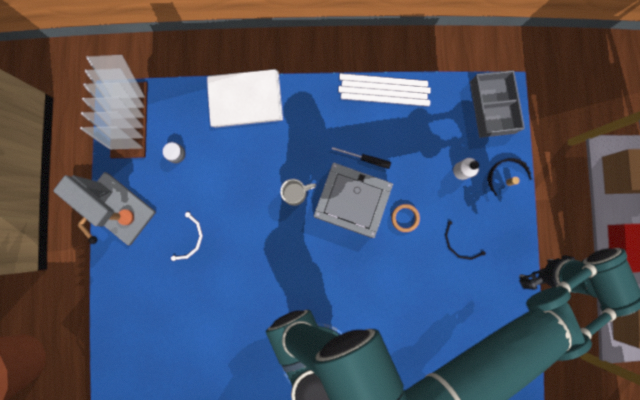

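View pics/side0.png

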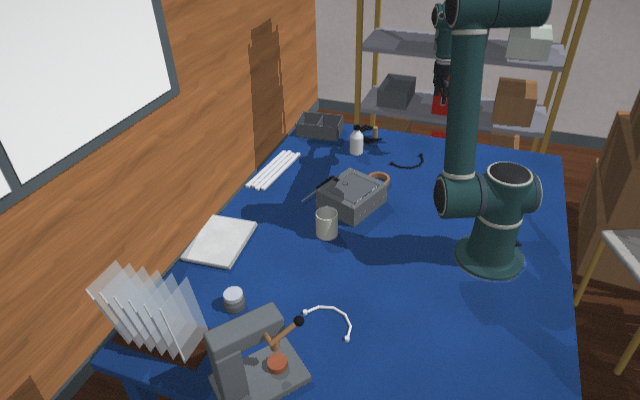

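The top view shows the box at about (354,200), the mug at (293,191), the tape at (405,217) and the driver at (362,157). In the side view the box is at (352,195). Next I measure the box top.

```bash
python3 - <<'E'
from h import *
c=snap('top'); im=c[0]['color']; u0,v0=300,140
cr=im[v0:255,u0:430]
hsv=cv2.cvtColor(cr,cv2.COLOR_RGB2HSV)
m=((hsv[:,:,1]<70)&(hsv[:,:,2]>60)).astype(np.uint8)
m=cv2.morphologyEx(m,cv2.MORPH_OPEN,np.ones((5,5)))
cn=max(cv2.findContours(m,0,1)[0],key=cv2.contourArea)
r=cv2.minAreaRect(cn); b=cv2.boxPoints(r)+[u0,v0]
hull=cv2.convexHull(cn).astype(np.float32)
q=cv2.approxPolyN(hull,4).reshape(-1,2)+[u0,v0]
for Q in(b,q):
    P=cast(c,Q,.08); print(Q.round(1).tolist(),P[:,:2].round(4).tolist(),'sides',np.linalg.norm(P-np.roll(P,-1,0),axis=1).round(4),'c',P.mean(0).round(4))
big=cv2.resize(cr,None,fx=6,fy=5.2,interpolation=cv2.INTER_CUBIC)
cv2.imwrite('pics/c1.png',big[:,:,::-1])
cs=snap('side')[0]['color'][160:230,300:400]
cv2.imwrite('pics/c2.png',cv2.resize(cs,None,fx=8,fy=8,interpolation=cv2.INTER_CUBIC)[:,:,::-1])
E
```

```text
[[312.9, 216.6], [332.2, 162.0], [393.0, 183.5], [373.7, 238.1]] [[0.4558, 0.0029], [0.6256, -0.0613], [0.5535, -0.25], [0.385, -0.1836]] sides [0.1815 0.2021 0.1812 0.1995] c [ 0.505 -0.123  0.08 ]
[[392.3, 183.2], [373.9, 238.4], [312.9, 216.2], [332.6, 162.1]] [[0.5544, -0.2477], [0.384, -0.184], [0.457, 0.0029], [0.6251, -0.0625]] sides [0.182  0.2006 0.1804 0.1982] c [ 0.5051 -0.1228  0.08  ]
```

View pics/c1.png

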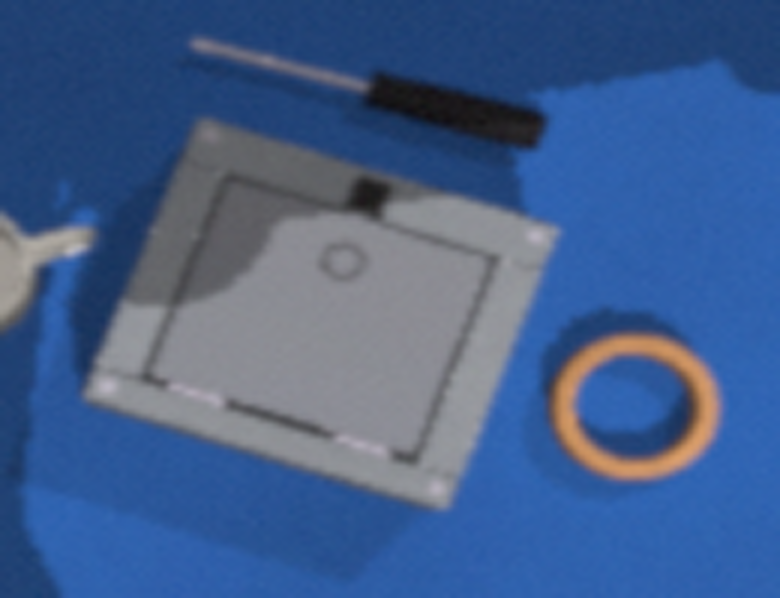

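View pics/c2.png

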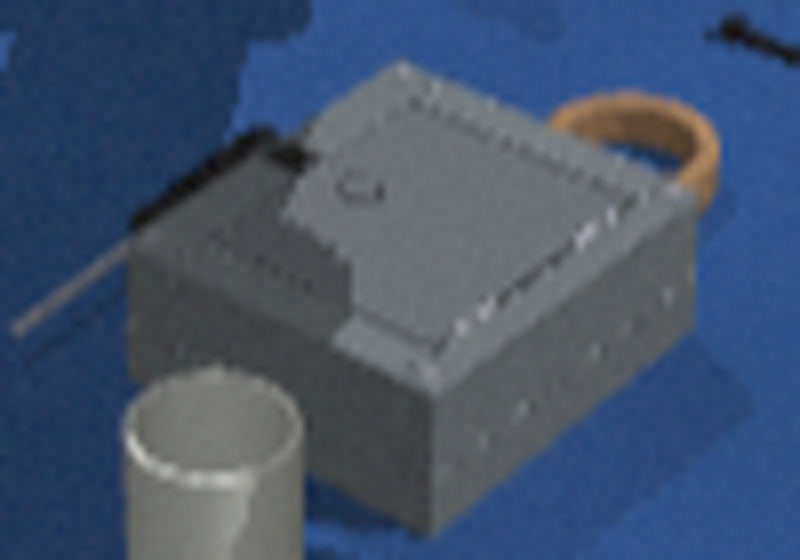

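```bash
python3 - <<'E'
from h import *
c=snap('top'); s=snap('side')
P=cast(c,[[300+344.5/6-.4,140+261.5/5.2-.4]],.08)[0]; print('ring top',P)
Q=cast(s,[[300+361/8-.4,160+187/8-.4]],.08)[0]; print('ring side',Q)
# box bottom corner hinge ends from hinges etc: prediction from box
a=np.radians(-20.9);ex=np.array([np.cos(a),np.sin(a)]);ey=np.array([-ex[1],ex[0]])
C=np.array([.505,-.123])
for r in(P,Q): d=r[:2]-C; print('box frame',d@ex,d@ey)
print('slot',[(x[:2]-C)@np.c_[ex,ey] for x in cast(c,[[300+370/6,140+196/5.2]],.08)])
print('edge pts', [(((x[:2]-C)@ex).round(4),((x[:2]-C)@ey).round(4)) for x in cast(c,[[300+222/6-.4,140+178/5.2-.4],[300+497/6-.4,140+258/5.2-.4],[300+415/6-.4,140+460/5.2-.4],[300+148/6-.4,140+377/5.2-.4]],.08)])
g=arm.observe()['position']; print('delta mm to press',(P[:2]-g[:2])*1000)
E
```

```text
ring top [ 0.53590628 -0.13643902  0.08      ]
ring side [ 0.53568212 -0.13583586  0.08      ]
box frame 0.03366699747401341 -0.0015293478250052448
box frame 0.0332424181671472 -0.0010458413808190543
slot [array([ 0.07481492, -0.00272511])]
edge pts [(np.float64(0.0599), np.float64(0.0752)), (np.float64(0.0624), np.float64(-0.0758)), (np.float64(-0.0664), np.float64(-0.0748)), (np.float64(-0.0659), np.float64(0.0716))]
delta mm to press [250.45730883 474.9371399 ]
```

play_rows(
  deltas=[
    [-1, 0, 0, 20, 0, 0, 0],
    [-1, 15, 30, 50, 0, 0, 8],
    [-1, 40, 80, 70, 0, 0, 16],
    [-1, 65, 130, 80, 0, 0, 24],
    [-1, 90, 175, 80, 0, 0, 32],
    [-1, 115, 220, 80, 0, 0, 40],
    [-1, 140, 265, 80, 0, 0, 44],
    [-1, 165, 310, 80, 0, 0, 44],
    [-1, 190, 355, 80, 0, 0, 44],
    [-1, 215, 400, 80, 0, 0, 44],
    [-1, 230, 440, 80, 0, 0, 44],
    [-1, 245, 475, 80, 0, 0, 44],
  ],
)

```text
time: 1.5
position: [0.529, -0.1395, 0.2784]
ee_rot: [[-0.358, 0.001, 0.934], [-0.934, -0.0, -0.358], [-0.0, -1.0, 0.001]]
contact_force: [-0.1, -1.3, 0.2]
width: -0.003
```

The two views put the ring within 1 mm of each other, at (0.536, -0.136), and it sits 33 mm from the box centre as expected. I descend to just above it.

play_rows(
  deltas=[
    [-1, 6, 3, -40, 0, 0, 0],
    [-1, 6, 3, -85, 0, 0, 0],
    [-1, 6, 3, -130, 0, 0, 0],
    [-1, 6, 3, -165, 0, 0, 0],
    [-1, 6, 3, -180, 0, 0, 0],
    [-1, 6, 3, -186, 0, 0, 0],
    [-1, 6, 3, -190, 0, 0, 0],
    [-1, 6, 3, -192, 0, 0, 0],
  ],
)

```text
time: 2.3
position: [0.5361, -0.1391, 0.088]
ee_rot: [[-0.358, 0.003, 0.934], [-0.934, -0.001, -0.358], [-0.0, -1.0, 0.003]]
contact_force: [0.7, 0.5, -0.1]
width: 0.003
```

play_rows(
  deltas=[
    [-1, 0, 2, -3, 0, 0, 0],
    [-1, 0, 2, -6, 0, 0, 0],
    [-1, 0, 2, -8, 0, 0, 0],
    [-1, 0, 2, -10, 0, 0, 0],
    [-1, 0, 2, -11, 0, 0, 0],
    [-1, 0, 2, -12, 0, 0, 0],
    [-1, 0, 2, -12, 0, 0, 0],
  ],
)

```text
time: 3.0
position: [0.5343, -0.1364, 0.074]
ee_rot: [[-0.358, -0.0, 0.934], [-0.934, 0.0, -0.358], [0.0, -1.0, -0.0]]
contact_force: [-0.3, -0.3, -0.6]
width: -0.002
```

play_rows(
  deltas=[
    [-1, 1, 0, -1, 0, 0, 0],
    [-1, 1, 0, -2, 0, 0, 0],
    [-1, 1, 0, -2, 0, 0, 0],
  ],
)

```text
time: 3.3
position: [0.5354, -0.1364, 0.072]
ee_rot: [[-0.358, -0.0, 0.934], [-0.934, 0.0, -0.358], [-0.0, -1.0, -0.0]]
contact_force: [-0.6, 0.8, -0.3]
width: -0.001
```

```bash
python3 - <<'E'
from h import *
c=snap('side'); s=arm.observe(); print(s['position'],s['contact_force'])
cv2.imwrite('pics/p1.png',cv2.resize(c[0]['color'][120:240,280:440],None,fx=5,fy=5,interpolation=cv2.INTER_CUBIC)[:,:,::-1])
E
```

```text
[ 0.53538598 -0.13643986  0.07207138] [0.36175378 0.58060904 1.22572409]
```

View pics/p1.png

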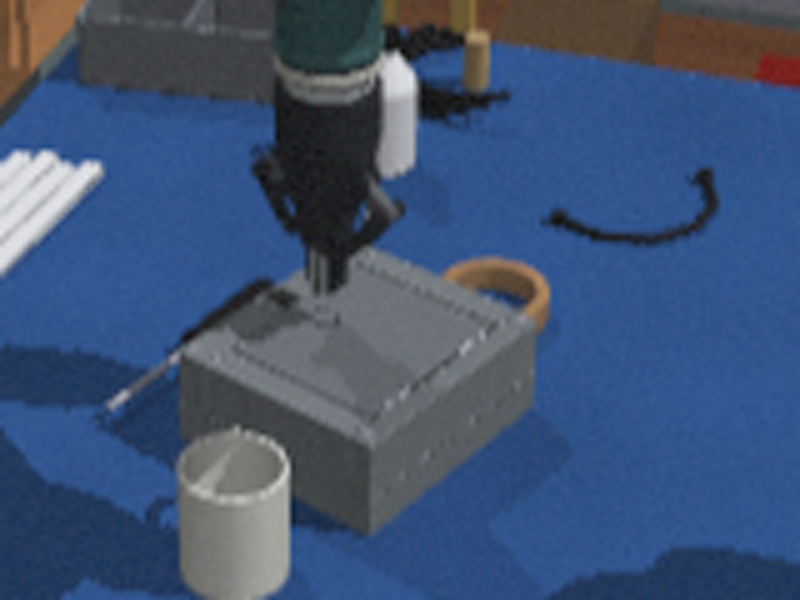

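The fingertip at crop (325,292) looks well above the ring, which is still visible at (330,318), and there is no force. I keep going down in small steps, watching the force.

play_rows(
  deltas=[
    [-1, 0, 0, -1, 0, 0, 0],
    [-1, 0, 0, -2, 0, 0, 0],
    [-1, 0, 0, -3, 0, 0, 0],
    [-1, 0, 0, -3, 0, 0, 0],
  ],
)

```text
time: 3.75
position: [0.5352, -0.1364, 0.0689]
ee_rot: [[-0.358, -0.0, 0.934], [-0.934, 0.0, -0.358], [0.0, -1.0, -0.0]]
contact_force: [-0.1, 0.3, -0.4]
width: 0.001
```

```bash
python3 - <<'E'
from h import *
o=[]
for n,r in(('side',(165,195,325,365)),('top',(175,205,337,377))):
    c=snap(n); p=arm.observe()['position']
    print(n,'proj TCP',proj(c,[p,[p[0],p[1],.08],p+[0,0,.02]]).round(1).tolist(), 'rel crop',((proj(c,[p])[0]-[r[2],r[0]])*10).round())
    o.append(cv2.resize(c[0]['color'][r[0]:r[1],r[2]:r[3]],None,fx=10,fy=10,interpolation=cv2.INTER_CUBIC))
cv2.imwrite('pics/p2.png',np.hstack(o)[:,:,::-1])
E
```

```text
side proj TCP [[344.8, 185.3], [344.9, 182.9], [344.9, 180.9]] rel crop [198. 203.]
top proj TCP [[356.7, 190.4], [357.0, 190.1], [357.3, 189.7]] rel crop [197. 154.]
```

View pics/p2.png

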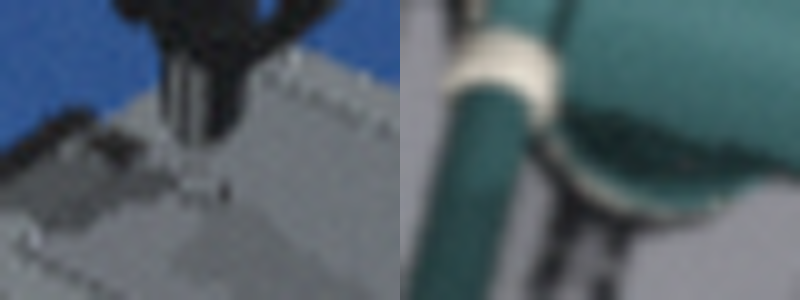

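The visible fingertip ends at side row 179, but the reported TCP projects to row 185. The ring is visible and undisturbed at row 183. So the real tip is about 15–25 mm above the reported TCP, and I'll go by force rather than the reported height.

play_rows(
  deltas=[
    [-1, 0, 0, -2, 0, 0, 0],
    [-1, 0, 0, -4, 0, 0, 0],
    [-1, 0, 0, -6, 0, 0, 0],
    [-1, 0, 0, -7, 0, 0, 0],
    [-1, 0, 0, -7, 0, 0, 0],
  ],
)

```text
time: 4.35
position: [0.5352, -0.1364, 0.0619]
ee_rot: [[-0.358, -0.001, 0.934], [-0.934, 0.0, -0.358], [0.0, -1.0, -0.001]]
contact_force: [-0.5, -0.4, 0.5]
width: 0.002
```

play_rows(
  deltas=[
    [-1, 0, 0, -1, 0, 0, 0],
    [-1, 0, 0, -2, 0, 0, 0],
    [-1, 0, 0, -3, 0, 0, 0],
    [-1, 0, 0, -4, 0, 0, 0],
  ],
)

```text
time: 4.75
position: [0.5355, -0.1365, 0.0581]
ee_rot: [[-0.358, 0.0, 0.934], [-0.934, -0.0, -0.358], [0.0, -1.0, 0.0]]
contact_force: [0.2, 0.7, 0.1]
width: 0.003
```

play_rows(
  deltas=[
    [-1, 0, 0, -1, 0, 0, 0],
    [-1, 0, 0, -2, 0, 0, 0],
    [-1, 0, 0, -3, 0, 0, 0],
    [-1, 0, 0, -3, 0, 0, 0],
  ],
)

```text
time: 5.15
position: [0.5353, -0.1364, 0.055]
ee_rot: [[-0.358, -0.0, 0.934], [-0.934, 0.0, -0.358], [0.0, -1.0, -0.0]]
contact_force: [-0.1, -0.8, 0.6]
width: -0.002
```

play_rows(
  deltas=[
    [-1, 0, 0, -1, 0, 0, 0],
    [-1, 0, 0, -2, 0, 0, 0],
    [-1, 0, 0, -3, 0, 0, 0],
    [-1, 0, 0, -3, 0, 0, 0],
  ],
)

```text
time: 5.55
position: [0.5353, -0.1364, 0.052]
ee_rot: [[-0.358, -0.0, 0.934], [-0.934, 0.0, -0.358], [0.0, -1.0, -0.0]]
contact_force: [0.3, -0.6, 0.2]
width: 0.001
```

```bash
python3 - <<'E'
from h import *
c=snap('side'); print(arm.observe()['contact_force'])
g=c[0]['color'][172:192,341:351].mean(2).astype(int); print(g)
E
```

```text
[-0.49132782 -0.52944305  1.16862382]
[[ 31  23  29  31  26  21  27  31  34  28]
 [ 26  27  32  27  32  31  33  31  29  32]
 [ 47  56  33  35  36  29  32  31  33  28]
 [ 50  80  52  51  38  28  29  31  35  60]
 [ 58  87  63  76  53  21  29  30  50 101]
 [ 55  86  59  88  58  34  27  31  74 116]
 [ 55  86  60  86  55  29  29  36  83 117]
 [ 62  85  52  88  55  32  38  43  81 115]
 [ 70  87  43  87  56  33  40  46  83 113]
 [ 73  87  44  87  56  33  43  66 107 113]
 [ 76  76  44  95  64  43  53 101 113 112]
 [ 73  60  64  83  73  85  62 107 112 114]
 [ 75  67  60  57  73  93  64 103 110 106]
 [ 99 103  93  81  87  93  87 100 101 102]
 [114 117 108 104 104 102 101 102 101 104]
 [107 106 103  98 100 102 100 102 103 103]
 [103 101 100 103  99 100 102 104  99 100]
 [101 104 101 100 101 101 100 102 101 100]
 [100 108 100 100 102 102 103 100 100 101]
 [109 115 107 110 109 101  98 102 100  99]]
```

play_rows(
  deltas=[
    [-1, 0, 0, -1, 0, 0, 0],
    [-1, 0, 0, -2, 0, 0, 0],
    [-1, 0, 0, -3, 0, 0, 0],
    [-1, 0, 0, -3, 0, 0, 0],
  ],
)

```text
time: 6.0
position: [0.5353, -0.1364, 0.0489]
ee_rot: [[-0.358, -0.0, 0.934], [-0.934, 0.0, -0.358], [0.0, -1.0, -0.0]]
contact_force: [0.4, 0.1, 0.5]
width: 0.001
```

play_rows(
  deltas=[
    [-1, 0, 0, -1, 0, 0, 0],
    [-1, 0, 0, -2, 0, 0, 0],
    [-1, 0, 0, -3, 0, 0, 0],
    [-1, 0, 0, -3, 0, 0, 0],
  ],
)

```text
time: 6.4
position: [0.5357, -0.1365, 0.0465]
ee_rot: [[-0.358, 0.0, 0.934], [-0.934, -0.0, -0.358], [-0.0, -1.0, 0.0]]
contact_force: [-1.0, -0.2, 3.3]
width: -0.002
```

First contact is 3.3 N at a reported z of about 0.047, so the reported TCP reads about 32 mm below the real tip. Now I press to the stop.

play_rows(
  deltas=[
    [-1, 0, 0, -1, 0, 0, 0],
    [-1, 0, 0, -2, 0, 0, 0],
    [-1, 0, 0, -3, 0, 0, 0],
    [-1, 0, 0, -3, 0, 0, 0],
  ],
)

```text
time: 6.8
position: [0.5357, -0.1365, 0.0432]
ee_rot: [[-0.358, 0.0, 0.934], [-0.934, -0.0, -0.358], [-0.0, -1.0, 0.0]]
contact_force: [-1.8, 0.2, 4.2]
width: 0.001
```

play_rows(
  deltas=[
    [-1, 0, 0, -1, 0, 0, 0],
    [-1, 0, 0, -2, 0, 0, 0],
    [-1, 0, 0, -2, 0, 0, 0],
  ],
)

```text
time: 7.1
position: [0.5356, -0.1365, 0.0411]
ee_rot: [[-0.358, 0.0, 0.934], [-0.934, -0.0, -0.358], [-0.0, -1.0, 0.0]]
contact_force: [-0.2, -0.1, 4.2]
width: -0.0
```

play_rows(
  deltas=[
    [-1, 0, 0, -1, 0, 0, 0],
    [-1, 0, 0, -1, 0, 0, 0],
  ],
)

```text
time: 7.3
position: [0.5356, -0.1365, 0.0403]
ee_rot: [[-0.358, 0.0, 0.934], [-0.934, -0.0, -0.358], [-0.0, -1.0, 0.0]]
contact_force: [-0.6, 0.5, 5.5]
width: 0.003
```

play_rows(
  deltas=[
    [-1, 0, 0, -1, 0, 0, 0],
    [-1, 0, 0, -1, 0, 0, 0],
  ],
)

```text
time: 7.5
position: [0.5357, -0.1365, 0.0401]
ee_rot: [[-0.358, 0.0, 0.934], [-0.934, -0.0, -0.358], [-0.0, -1.0, 0.0]]
contact_force: [-1.6, 0.9, 9.8]
width: 0.003
```

At the stop: 9.8 N with no further travel. I release quickly, up and away from the robot.

play_rows(
  deltas=[
    [-1, 0, 0, 40, 0, 0, 0],
    [-1, 15, -5, 85, 0, 0, 0],
    [-1, 30, -11, 130, 0, 0, 0],
    [-1, 45, -17, 170, 0, 0, 0],
    [-1, 50, -19, 210, 0, 0, 0],
    [-1, 50, -19, 230, 0, 0, 0],
    [-1, 50, -19, 230, 0, 0, 0],
    [-1, 50, -19, 230, 0, 0, 0],
    [-1, 50, -19, 230, 0, 0, 0],
    [-1, 50, -19, 230, 0, 0, 0],
    [-1, 50, -19, 230, 0, 0, 0],
    [-1, 50, -19, 230, 0, 0, 0],
  ],
)

```text
time: 8.7
position: [0.585, -0.1553, 0.2682]
ee_rot: [[-0.358, -0.001, 0.934], [-0.934, 0.0, -0.358], [0.0, -1.0, -0.002]]
contact_force: [-0.1, -0.6, -0.7]
width: 0.001
```

```bash
python3 - <<'E'
from h import *
c=snap('side','s3f.png');t=snap('top','t3f.png'); print(arm.observe()['position'],arm.observe()['contact_force'])
f=lambda c,r:cv2.resize(c[0]['color'][r[0]:r[1],r[2]:r[3]],(400,480),interpolation=cv2.INTER_CUBIC)
cv2.imwrite('pics/p3.png',np.hstack([f(c,(100,220,290,390)),f(t,(135,255,300,400))])[:,:,::-1])
E
```

```text
[ 0.58531021 -0.15539562  0.26880432] [ 0.4058351  -0.0476614  -0.28064826]
```

View pics/p3.png

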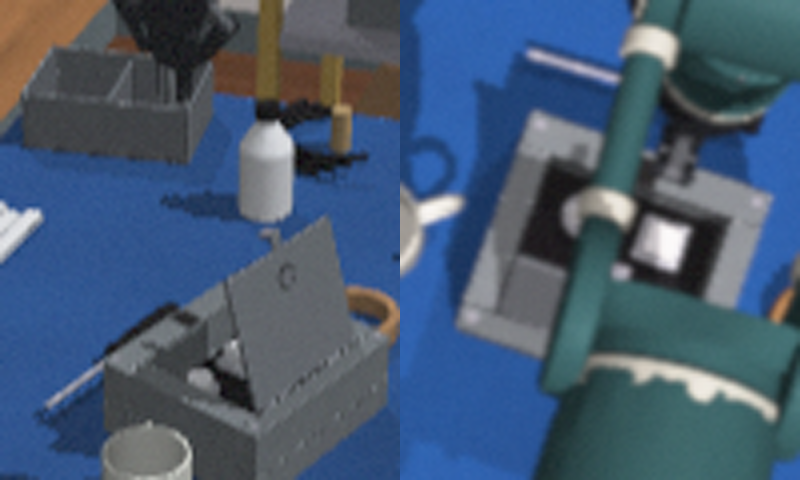

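The cover stands open. The square cap is on the robot's right, at crop (663,242) in the top view, and the round one is on the left. I check that against the geometry.

```bash
python3 - <<'E'
from h import *
t=snap('top'); im=t[0]['color'][180:212,353:380]
m=(im.min(2)>150).astype(np.uint8)
n,l,st,ce=cv2.connectedComponentsWithStats(m); i=1+st[1:,4].argmax()
K=cast(t,[ce[i]+[353,180]],.052)[0]; print(ce[i]+[353,180],st[i],K)
R=np.array([.5358,-.1362]);a=np.radians(-20.9);ex=np.array([np.cos(a),np.sin(a)]);ey=np.array([-ex[1],ex[0]])
print('expected',R-.002*ex-.032*ey,'box d from hinge,y',(K[:2]-R)@ex+.1,(K[:2]-R)@ey,'move',(K-arm.observe()['position'])*1000)
E
```

```text
[365.93684211 195.29473684] [ 8 10 11 12 95] [ 0.52084898 -0.16692949  0.052     ]
expected [ 0.52251598 -0.16538107] box d from hinge,y 0.09699506150798098 -0.03404122231287151 move [ -64.5442175   -11.4969938  -216.96308416]
```

play_rows(
  deltas=[
    [-1, -32, -6, 0, 0, 0, 0],
    [-1, -63, -11, 0, 0, 0, 0],
    [-1, -63, -11, -40, 0, 0, 0],
    [-1, -63, -11, -80, 0, 0, 0],
    [-1, -63, -11, -120, 0, 0, 0],
    [-1, -63, -11, -155, 0, 0, 0],
    [-1, -63, -11, -185, 0, 0, 0],
    [-1, -63, -11, -210, 0, 0, 0],
    [-1, -63, -11, -228, 0, 0, 0],
    [-1, -63, -11, -236, 0, 0, 0],
    [-1, -63, -11, -240, 0, 0, 0],
    [-1, -63, -11, -240, 0, 0, 0],
  ],
)

```text
time: 10.05
position: [0.5228, -0.1666, 0.0295]
ee_rot: [[-0.358, 0.0, 0.934], [-0.934, -0.0, -0.358], [-0.0, -1.0, 0.0]]
contact_force: [0.3, -0.4, 0.3]
width: 0.002
```

play_rows(
  deltas=[
    [-1, 0, 0, -3, 0, 0, 0],
    [-1, 0, 0, -6, 0, 0, 0],
    [-1, 0, 0, -8, 0, 0, 0],
    [-1, 0, 0, -9, 0, 0, 0],
    [-1, 0, 0, -10, 0, 0, 0],
    [-1, 0, 0, -11, 0, 0, 0],
    [-1, 0, 0, -11, 0, 0, 0],
  ],
)

```text
time: 10.75
position: [0.5226, -0.1665, 0.0183]
ee_rot: [[-0.358, 0.0, 0.934], [-0.934, -0.0, -0.358], [-0.0, -1.0, 0.0]]
contact_force: [-0.4, 0.3, 1.8]
width: 0.004
```

Contact at 0.0183, close to the expected 0.019. Now I press about 6 mm more.

play_rows(
  deltas=[
    [-1, 0, 0, -1, 0, 0, 0],
    [-1, 0, 0, -2, 0, 0, 0],
    [-1, 0, 0, -3, 0, 0, 0],
    [-1, 0, 0, -4, 0, 0, 0],
    [-1, 0, 0, -5, 0, 0, 0],
    [-1, 0, 0, -5, 0, 0, 0],
  ],
)

```text
time: 11.35
position: [0.5226, -0.1665, 0.0132]
ee_rot: [[-0.358, 0.0, 0.934], [-0.934, -0.0, -0.358], [0.0, -1.0, 0.0]]
contact_force: [-1.6, 0.1, 2.9]
width: 0.005
```

play_rows(
  deltas=[
    [-1, 0, 0, -1, 0, 0, 0],
    [-1, 0, 0, -1, 0, 0, 0],
    [-1, 0, 0, -1, 0, 0, 0],
  ],
)

```text
time: 11.65
position: [0.5226, -0.1665, 0.0129]
ee_rot: [[-0.358, 0.0, 0.934], [-0.934, -0.0, -0.358], [0.0, -1.0, 0.0]]
contact_force: [-2.4, 1.3, 7.1]
width: -0.002
```

The key bottomed out: 7 N with no further travel, held for more than 0.3 s. Next I go up, over the cover and down behind it.

play_rows(
  deltas=[
    [-1, 0, 0, 40, 0, 0, 0],
    [-1, 0, 0, 85, 0, 0, 0],
    [-1, 0, 0, 130, 0, 0, 0],
    [-1, 0, 0, 175, 0, 0, 0],
    [-1, 0, 0, 220, 0, 0, 0],
    [-1, 0, 0, 245, 0, 0, 0],
    [-1, -30, 20, 245, 0, 0, 0],
    [-1, -60, 40, 245, 0, 0, 0],
    [-1, -92, 60, 245, 0, 0, 0],
    [-1, -122, 81, 245, 0, 0, 0],
    [-1, -122, 81, 245, 0, 0, 0],
    [-1, -122, 81, 245, 0, 0, 0],
  ],
)

```text
time: 12.85
position: [0.4004, -0.0853, 0.2571]
ee_rot: [[-0.357, 0.001, 0.934], [-0.934, -0.001, -0.357], [0.0, -1.0, 0.001]]
contact_force: [-0.4, -0.1, -0.7]
width: -0.002
```

```bash
python3 - <<'E'
from h import *
c=snap('side');t=snap('top'); p=arm.observe()['position']; print(p,arm.observe()['contact_force'],arm.observe()['joints'])
f=lambda c,r:cv2.resize(c[0]['color'][r[0]:r[1],r[2]:r[3]],(400,480),interpolation=cv2.INTER_CUBIC)
cv2.imwrite('pics/p4.png',np.hstack([f(c,(100,220,310,410)),f(t,(135,255,300,400))])[:,:,::-1])
H=np.array([.4424,-.1005]);ex=np.array([.934,-.357])
print('box xy',(p[:2]-H)@ex,(p[:2]-H)@[.357,.934])
for x,h in[(-45,94),(-15,94),(2.5,94),(35,85),(57,71),(77,52),(87,37),(95,19),(98,10),(98,0),(98,-7)]:
    w=np.r_[H+x*.001*ex,.047+h*.001]; print(x,h,w.round(4),((w-p)*1000).round(0))
E
```

```text
[ 0.40116023 -0.08584499  0.25718897] [-0.05564446 -1.01487083 -0.08374014] [-1.55493210e+01 -1.67219196e+01  1.17180902e+02 -9.93616785e-03
  7.95007327e+01  5.42717687e+00]
box xy -0.04374978724433941 -0.0010348168659292402
-45 94 [ 0.4004 -0.0844  0.141 ] [  -1.    1. -116.]
-15 94 [ 0.4284 -0.0951  0.141 ] [  27.   -9. -116.]
2.5 94 [ 0.4447 -0.1014  0.141 ] [  44.  -16. -116.]
35 85 [ 0.4751 -0.113   0.132 ] [  74.  -27. -125.]
57 71 [ 0.4956 -0.1208  0.118 ] [  94.  -35. -139.]
77 52 [ 0.5143 -0.128   0.099 ] [ 113.  -42. -158.]
87 37 [ 0.5237 -0.1316  0.084 ] [ 122.  -46. -173.]
95 19 [ 0.5311 -0.1344  0.066 ] [ 130.  -49. -191.]
98 10 [ 0.5339 -0.1355  0.057 ] [ 133.  -50. -200.]
98 0 [ 0.5339 -0.1355  0.047 ] [ 133.  -50. -210.]
98 -7 [ 0.5339 -0.1355  0.04  ] [ 133.  -50. -217.]
```

View pics/p4.png

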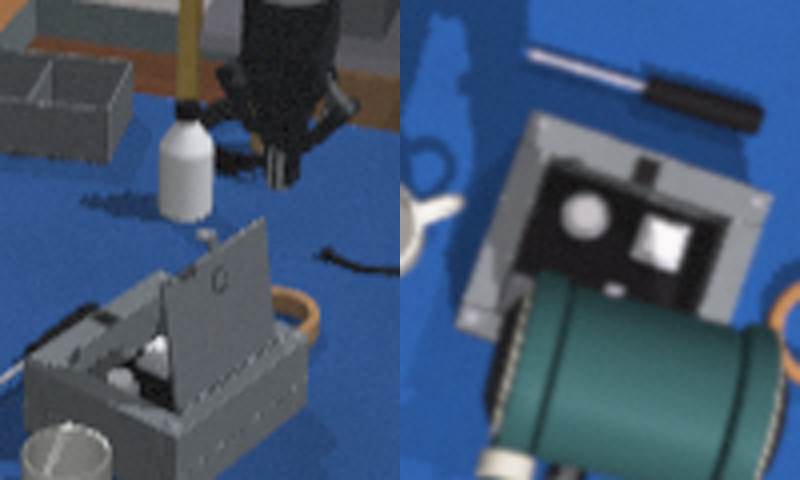

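The tip is on the robot side of the open cover, and both caps are up. I go down behind it, then push forward.

play_rows(
  deltas=[
    [-1, -1, 1, -40, 0, 0, 0],
    [-1, -1, 1, -80, 0, 0, 0],
    [-1, -1, 1, -110, 0, 0, 0],
    [-1, -1, 1, -116, 0, 0, 0],
    [-1, 13, -4, -116, 0, 0, 0],
    [-1, 27, -9, -116, 0, 0, 0],
    [-1, 36, -12, -116, 0, 0, 0],
    [-1, 44, -16, -116, 0, 0, 0],
    [-1, 52, -19, -117, 0, 0, 0],
    [-1, 60, -22, -119, 0, 0, 0],
    [-1, 67, -25, -122, 0, 0, 0],
    [-1, 74, -27, -125, 0, 0, 0],
  ],
)

```text
time: 14.15
position: [0.4749, -0.1128, 0.132]
ee_rot: [[-0.358, -0.0, 0.934], [-0.934, -0.0, -0.358], [0.0, -1.0, -0.0]]
contact_force: [-0.6, -0.7, 0.9]
width: 0.001
```

play_rows(
  deltas=[
    [-1, 10, -4, -7, 0, 0, 0],
    [-1, 20, -8, -14, 0, 0, 0],
    [-1, 30, -12, -23, 0, 0, 0],
    [-1, 39, -15, -33, 0, 0, 0],
    [-1, 44, -17, -40, 0, 0, 0],
    [-1, 48, -19, -48, 0, 0, 0],
    [-1, 52, -21, -57, 0, 0, 0],
    [-1, 56, -22, -66, 0, 0, 0],
    [-1, 58, -23, -71, 0, 0, 0],
  ],
)

```text
time: 15.05
position: [0.5324, -0.1355, 0.0602]
ee_rot: [[-0.358, -0.001, 0.934], [-0.934, 0.0, -0.358], [0.0, -1.0, -0.001]]
contact_force: [-2.4, 0.4, 2.2]
width: -0.001
```

```bash
python3 - <<'E'
from h import *
c=snap('side'); print(arm.observe()['position'],arm.observe()['contact_force'])
cv2.imwrite('pics/p5.png',cv2.resize(c[0]['color'][130:230,300:400],(600,600),interpolation=cv2.INTER_CUBIC)[:,:,::-1])
E
```

```text
[ 0.53251392 -0.13554653  0.0598035 ] [-0.49080591  0.61728011  2.05278417]
```

View pics/p5.png

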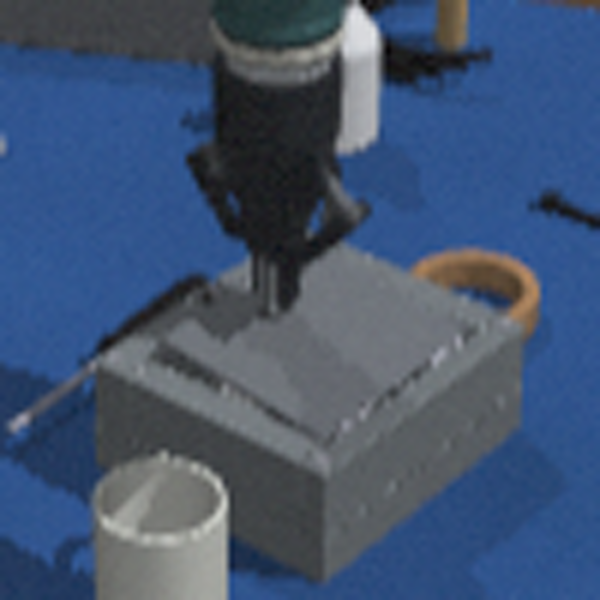

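The cover is almost shut under the tip, with a small gap along its left edge at (170,360). I push it down to the stop.

play_rows(
  deltas=[
    [-1, 1, 0, -3, 0, 0, 0],
    [-1, 2, 0, -6, 0, 0, 0],
    [-1, 2, 0, -9, 0, 0, 0],
    [-1, 2, 0, -11, 0, 0, 0],
    [-1, 2, 0, -13, 0, 0, 0],
    [-1, 2, 0, -14, 0, 0, 0],
    [-1, 2, 0, -15, 0, 0, 0],
    [-1, 2, 0, -16, 0, 0, 0],
    [-1, 2, 0, -16, 0, 0, 0],
  ],
)

```text
time: 16.0
position: [0.5356, -0.136, 0.0459]
ee_rot: [[-0.358, 0.003, 0.934], [-0.934, -0.001, -0.358], [-0.0, -1.0, 0.003]]
contact_force: [0.2, -1.2, 4.1]
width: 0.003
```

play_rows(
  deltas=[
    [-1, 0, 0, -1, 0, 0, 0],
    [-1, 0, 0, -2, 0, 0, 0],
    [-1, 0, 0, -2, 0, 0, 0],
  ],
)

```text
time: 16.3
position: [0.5355, -0.1359, 0.0435]
ee_rot: [[-0.358, 0.002, 0.934], [-0.934, -0.001, -0.358], [-0.0, -1.0, 0.002]]
contact_force: [1.5, -1.7, 3.6]
width: -0.002
```

play_rows(
  deltas=[
    [-1, 0, 0, -1, 0, 0, 0],
    [-1, 0, 0, -2, 0, 0, 0],
    [-1, 0, 0, -2.5, 0, 0, 0],
    [-1, 0, 0, -3, 0, 0, 0],
  ],
)

```text
time: 16.7
position: [0.5351, -0.1356, 0.0405]
ee_rot: [[-0.358, 0.001, 0.934], [-0.934, -0.0, -0.358], [-0.0, -1.0, 0.001]]
contact_force: [2.5, -1.2, 3.9]
width: -0.001
```

play_rows(
  deltas=[
    [-1, 0, 0, -1, 0, 0, 0],
    [-1, 0, 0, -1, 0, 0, 0],
  ],
)

```text
time: 16.9
position: [0.5352, -0.1356, 0.0402]
ee_rot: [[-0.358, 0.001, 0.934], [-0.934, -0.0, -0.358], [-0.0, -1.0, 0.001]]
contact_force: [0.7, -1.8, 8.1]
width: -0.001
```

The cover is at the same stop height as before (0.0402, 8 N). I release it and watch whether it stays shut.

play_rows(
  deltas=[
    [-1, 0, 0, 10, 0, 0, 0],
    [-1, 0, 0, 30, 0, 0, 0],
    [-1, 0, 0, 75, 0, 0, 0],
    [-1, 10, -4, 120, 0, 0, 0],
    [-1, 25, -9, 165, 0, 0, 0],
    [-1, 40, -15, 200, 0, 0, 0],
    [-1, 40, -15, 200, 0, 0, 0],
    [-1, 40, -15, 200, 0, 0, 0],
    [-1, 40, -15, 200, 0, 0, 0],
    [-1, 40, -15, 200, 0, 0, 0],
    [-1, 40, -15, 200, 0, 0, 0],
    [-1, 40, -15, 200, 0, 0, 0],
  ],
)

```text
time: 18.1
position: [0.5736, -0.1501, 0.238]
ee_rot: [[-0.358, -0.002, 0.934], [-0.934, 0.001, -0.358], [0.0, -1.0, -0.002]]
contact_force: [0.2, -0.1, 0.0]
width: 0.004
```

```bash
python3 - <<'E'
from h import *
c=snap('side'); s=arm.observe(); print(s['time'],s['position'],s['contact_force'],abs(s['joint_vel']).max())
cv2.imwrite('pics/p6.png',cv2.resize(c[0]['color'][100:240,270:450],(720,560),interpolation=cv2.INTER_CUBIC)[:,:,::-1])
E
```

```text
18.15 [ 0.57390006 -0.15023157  0.23835289] [ 0.53442113  0.04426255 -0.57097587] 0.5708696814858117
```

View pics/p6.png

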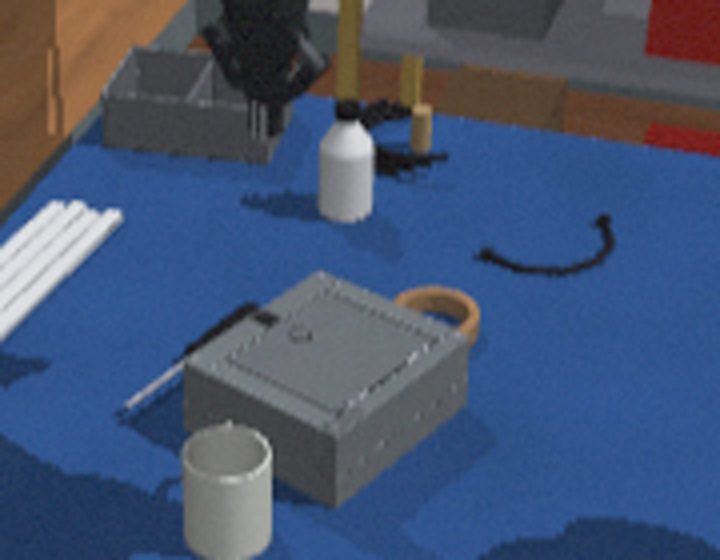

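The cover is flush, with its ring at (300,335). The mug, driver, tape, bottle and black frame are where they were, and the tool is clear. I hand the job in.

```bash
python3 -c "
from rig import arm
print(arm.hand_in())"
```

```text
the job is handed in; nothing more can be done
None
```

I pressed the cover and it popped open, pushed the square key (on the robot's right) fully down, then pushed the cover shut, and handed the job in at about 18 s of the 67 s allowed.

**Checks that passed:**
- **Opening:** the cover met its stop at 9.8 N before I let go, and the picture afterwards showed it standing open.
- **Square key:** it went down about 5.5 mm of its 6 mm from where I first felt it, with 7 N at the end and no further travel.
- **Closing:** the cover met the same stop again (reported height 0.0402 m against 0.0401 m the first time). The picture taken 1.2 s after I let go shows it flush.
- **Round key and bystanders:** I never touched the round key. In the last side view the mug, tape, driver, bottle and black frame look unmoved. The jar and white frame are outside that picture, but the arm never went near them.
- **Tool:** it was clear of everything, with no contact force.

**What disagreed:** the real fingertips ended about 33 mm short of the reported TCP. The arm reported 0.047 m when it touched the 0.080 m cover. I saw this in the pictures and confirmed it by touch, then used the touch heights for the later moves. The position of the square key measured in the image was 2 mm off the given dimensions, so I aimed between the two.

Hand-in gives no verdict. The cover angle and key travels are inferred from forces, heights and pictures, not read directly.

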